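# Take the spent filter out of the welding bench's fume extractor

### The arm

A 6-joint arm with a two-finger parallel gripper is mounted at the origin on the work surface. World frame = base frame: x ahead of the robot, y to its left, z up, the work surface at z = 0. Lengths are in m, angles in rad, forces in N, time in s.
With the tool pointing down it reaches from about 0.35 to 0.975 m from the base axis. Payload 7.1 kg.
Tool frame: the origin (TCP) lies midway between the tips of the shut fingers; the grasp point (between the pads) lies 19 mm behind it; z points along the fingers, y is the line along which they close (so a half turn about z gives the same grasp; the last joint's range is limited). The gripper opens to 88 mm and grips with 3 to 60 N. Pads are 20 mm wide; open, the fingers measure 115 mm over their backs; the gripper's body (75 mm by 178 mm) begins 61 mm behind the grasp point.
Start: joints at [-1.151, 0.423, 1.63, -0, 1.089, -0.019], TCP at [0.266, -0.566, 0.184] pointing down, gripper open.
Joint ranges: [-3, 3], [-0.9, 2.11], [0.09, 2.58], [-1.31, 4.45], [0.11, 2.69], [-2.54, 2.54]. Speed limits (rad/s): [2.39, 2.39, 3.01, 3.14, 3.14, 3.14].

### API

Orientations are given as [roll, pitch, yaw] about the fixed x, y, z axes, in that order (R = Rz(yaw) Ry(pitch) Rx(roll)).
In Python, from plant import robot gives the robot as it stands.
- The arm moves only by the tool step_arm, never from a script. Its argument "steps" is a list of rows, each a list of 5 numbers: the opening, from 0 (shut) to 1 (fully open), then the shift along the tool's x, y, z scaled (see below), then the turn about the tool's z scaled (see below). A call has 1 to 5 rows; each row shifts and turns the commanded pose from where the row before left it, along the tool's axes as they then stand; what a row does not reach is not made up. The controller multiplies each number of a shift by 0.025 m and each number of a turn by 0.12 rad. A row lasts 1/10 s, in which the tool goes at most 50 mm and 8.59 degrees, less where a joint would pass 70% of its speed; a pose out of reach is approached as far as the arm can. A call with a number of a shift or a turn outside -1 to 1 is refused whole. A call with a gripper value outside its range is refused whole. The fingers move at their own pace and stop on an object; "force" is the grip in N (left out, the last holds). Time passes only in rows, so rows that do not move let the fingers close. It gives the time, the measured TCP pose, the force, the opening and the grip force at its end, in the units of the state.
- robot.get_obs(): the state, without advancing time (a new reading comes with each control period).
- robot.snapshot(name): name is "scene" or "side" or "wrist"; returns the picture (400x640x3 uint8, red, green, blue); there is no depth.
- robot.camera_model(name): a dict with "mtx" (3x3 intrinsics, pixels), "k1" (the pictures are not rectified: a ray, as slopes to the right and down, at radius r is drawn at 1 + k1 r^2 times it, then the intrinsics apply), "xyz" and "orientation" of the camera in the world; the wrist camera has in their place "hand_eye" (4x4, takes a point from camera to tool coordinates, whose origin is the TCP and whose axes are the flange's). Camera axes: x right, y down, z forward; pixel columns grow to the right and rows downward; lengths in m; the calibration is good to about 2 mm. A picture is of the moment at which its call begins: read the wrist's pose just before it. camera_model takes no time and is no camera call.
- robot.sign_off(): hands the job in; it is judged then, once.
The state is a dict: "t": time; "qpos": joint angles; "dq": joint speeds; "effort": joint torques, N m; "ee_pos": TCP position; "eef_rot": TCP orientation; "contact_force": force on the tool from outside, world axes, zero at the start; "ft_torque": the same for the moment, N m; "opening": opening from 0.0 (shut) to 1.0 (fully open); "grip_force": force on a finger pad.
Only numpy, scipy, OpenCV 4.12 (cv2) and the standard library are available. Lean on these libraries where they do the work, as an engineer would, in place of code of your own. Each camera call takes 0.05 s, during which the arm holds its last target. There are 200 camera calls.

### The job

Switch the fume extractor off at its red-handled isolator, throwing the lever fully over from the green end to the white end. Then turn the orange-capped filter cartridge anticlockwise until it is free of its hooks, lift it out and set it down, without dropping it, standing upright on the floor of the yellow bin. Leave the blue-handled isolator on, and everything else on the bench where it is.

Things in the scene. Friction and masses are not known exactly. Their poses are not given: they have to be found in the camera images.
- red_isolator: the fume extractor's isolator: black box 110 x 64 x 45 fixed to the bench, with a red-handled lever on top. Origin: centre of the underside; z up; its x axis points from the ON end (green patch on top) to the OFF end (white patch); the lever swings in its x-z plane. Two steel cheeks beside the hinge (40 long in x, at y -18 and +18) reach 63 up
- red_lever (a joint): red lever's hinge (along the isolator's y). 0 = ON (leans 0.7 rad from upright towards the green patch), 1.4 = OFF (leans 0.7 rad over the white patch). Over-centre: the heavy lever falls to either end and does not rest between; under 3 N at the tip moves it
- red_tip (a point): outer end of the red lever, on its axis, 79 from the hinge. Sleeve of diameter 18 from 33 to 79, below it a steel bar of diameter 10
- red_hinge (a point): centre of the red lever's hinge, 52 above the isolator's underside
- blue_isolator: the bench lamp's isolator (leave ON): black box 110 x 64 x 45 fixed to the bench, with a blue-handled lever on top. Origin: centre of the underside; z up; its x axis points from the ON end (green patch on top) to the OFF end (white patch); the lever swings in its x-z plane. Two steel cheeks beside the hinge (40 long in x, at y -18 and +18) reach 63 up
- blue_lever (a joint): blue lever's hinge, as red_lever: 0 = ON, 1.4 = OFF
- extractor: fume extractor: fixed grey box, 200 (x) x 220 (y) x 85 high, front grille on its -x side, short duct stub out of the +x side. Origin: centre of the underside, z up. In the middle of its top a round well (diameter 63, depth 50) holds the filter cartridge
- seat (a point): centre of the well's mouth, on the extractor's top face. Two steel hooks stand on the top at its +x and -x sides, each 24 wide, 16.5 high, between 42 and 60 from the well's axis; each overhangs a cartridge ear with 2.5 clearance. Dark stop blocks 8 high, 41 to 53 from the axis, limit the turn
- cartridge: spent filter cartridge, loose, 0.2 to 0.33 kg: grey round body, diameter 60, height 40, 1.5 radial play in the well; on it an orange flange of diameter 76, from 40 to 48, with two ears at +x and -x (100 tip to tip, 16 wide). Origin: centre of the body's underside, z along its axis. Starts locked: origin 45 above the extractor's, x axes alike, ears under the hooks
- grip (a point): middle of the orange grip bar on top of the cartridge, 64 above the cartridge's origin. The bar lies along the cartridge's x axis: 60 long, 14 thick, upright from 48 to 80. Turned about 60 degrees (1.05 rad) anticlockwise seen from above the ears meet the stops, are clear of the hooks, and it lifts straight out (40 of it is in the well)
- bin: yellow open waste bin fixed to the bench, 170 x 170 outside, 60 high, walls and floor 5 thick. Origin: centre of the underside, z up
- bin_in (a point): centre of the yellow bin's inner floor, 5 above the bench; inside 160 x 160 along the bin's x and y
- coupon: bystander: welded steel test coupon, 100 x 71 x 8, lying flat. Origin: on its underside, centre
- square: bystander: red magnetic welding square with two steel edges, 65 x 65 x 17, lying flat. Origin: on its underside, centre
- hammer: bystander: hammer with a wooden handle, 240 long, lying. Origin: on its underside
- brush: bystander: brush with a light wooden handle, lying. Origin: on its underside
- tin: bystander: can with a paper label, diameter 68, height 85, standing. Origin: on its underside, centre
- gas_cup: bystander: small white ceramic torch cup, diameter 22, height 30, standing on a rear corner of the extractor's top. Origin: on its underside, centre
Things that resemble listed ones, but are neither listed nor needed, are in the scene too. Leave any purple look-alike of the red_isolator alone.

How it is judged:
On the way, in this order (a step that is already met when the one before it is completed fails the run):
1. the red lever is thrown fully over to OFF (value of joint red_lever above 1.25 rad), for 0.2 s.
2. the cartridge is turned until its ears are clear of the hooks, still in its well (angle between the x axis of cartridge and the x axis of extractor, either way round above 0.6 rad and z of cartridge in the frame of extractor below 0.065 m).
3. the cartridge is lifted clear of the extractor (z of cartridge in the frame of extractor above 0.09 m).
At the end, for the whole second after the job is handed in: Red lever at OFF (above 1.25 rad), blue lever at ON (below 0.15 rad), the cartridge standing upright (within 0.12 rad) on the yellow bin's inner floor (underside within 6 mm of it, its axis within 55 mm of the bin's centre along each side), released and at rest (value of joint red_lever above 1.25 rad and value of joint blue_lever below 0.15 rad and x of cartridge in the frame of bin_in between -0.055 and 0.055 m and y of cartridge in the frame of bin_in between -0.055 and 0.055 m and z of cartridge in the frame of bin_in below 0.006 m and angle between cartridge's own z axis and vertical below 0.12 rad and linear speed of cartridge below 0.02 m/s); the robot touches nothing.
It fails at once if the blue lever is pushed away from ON (over 0.4 rad) (value of joint blue_lever above 0.4 rad).
It fails at once if the cartridge is dropped or thrown (over 0.75 m/s while the fingers do not hold it) (linear speed of cartridge above 0.75 m/s and contact force between the fingers and cartridge below 0.05 N).
It fails at once if a bystander is moved by more than 30 mm (distance of any of coupon, square, hammer, brush, tin, gas_cup from where it was at the start of the episode above 0.03 m).
It also fails if it takes over 58 s, if anything falls off the work surface, if the arm or the gripper's body presses on something with over 40 N, if the wrist force passes 120 N, or if a joint passes its speed limit or range.

## Working session

There is one attempt and no reset: what is moved stays moved. The work goes in short steps, Python scripts to look and compute and a tool call to move; the robot and the scene stay as the last step left them, time stands still between calls to the robot, and variables do not carry over. Pictures are saved under pics/ and viewed, at most 10 in all, crops included, and the job is handed in when it is done.

Besides the shell and the picture viewer there is one more tool, called after "Request:" as a command line: name --pt "numbers of a row" for each row, then --argument value for the rest. step_arm: Moves the arm, as the interface text tells. Its arguments: {"type":"object","properties":{"steps":{"type":"array"},"force":{"type":"number"}},"required":["steps"]}

```bash
mkdir -p pics; ls; cat > h.py <<'E'
import numpy as np, cv2
from scipy.spatial.transform import Rotation as Rn
from plant import robot
def grab(name,fn):
    o=robot.get_obs(); im=robot.snapshot(name); cv2.imwrite('pics/'+fn,im[:,:,::-1]); return o,im
def cam(name,o=None):
    m=robot.camera_model(name); K=np.array(m['mtx'])
    if 'hand_eye' in m:
        T=np.array(m['hand_eye']); R=Rn.from_euler('xyz',o['eef_rot']).as_matrix()
        return K,m['k1'],R@T[:3,:3],R@T[:3,3]+np.array(o['ee_pos'])
    r=np.array(m['orientation']); R=r if r.shape==(3,3) else Rn.from_euler('xyz',r).as_matrix()
    return K,m['k1'],R,np.array(m['xyz'])
def ray(c,uv):
    K,k1,R,p=c; d=np.linalg.solve(K,[uv[0],uv[1],1.])[:2]; s=d.copy()
    for _ in range(20): s=d/(1+k1*(s@s))
    v=R@np.array([s[0],s[1],1]); return p,v/np.linalg.norm(v)
def onz(c,uv,z):
    p,v=ray(c,uv); return p+v*(z-p[2])/v[2]
def proj(c,X):
    K,k1,R,p=c; q=R.T@(np.asarray(X,float)-p); s=q[:2]/q[2]; s=s*(1+k1*(s@s)); return (K@[s[0],s[1],1])[:2]
def tri(a,ua,b,ub):
    p,v=ray(a,ua); q,w=ray(b,ub); t=np.linalg.lstsq(np.c_[v,-w],q-p,rcond=None)[0]
    A=p+v*t[0];B=q+w*t[1]; return (A+B)/2,np.linalg.norm(A-B)
E
python3 - <<'E'
from h import *
for n in ['scene','side','wrist']:
    o,im=grab(n,n+'0.png'); m=robot.camera_model(n); print(n,{k:np.round(v,3).tolist() for k,v in m.items()})
a=cv2.imread('pics/scene0.png');b=cv2.imread('pics/side0.png')
print(robot.get_obs())
E
```

```text
pics
scene {'mtx': [[472.063, 0.0, 318.276], [0.0, 472.063, 196.591], [0.0, 0.0, 1.0]], 'k1': -0.052, 'xyz': [1.484, -0.001, 1.268], 'orientation': [-2.454, 0.003, 1.531]}
side {'mtx': [[444.056, 0.0, 326.674], [0.0, 444.056, 197.415], [0.0, 0.0, 1.0]], 'k1': 0.027, 'xyz': [0.019, 0.904, 1.05], 'orientation': [-2.341, 0.018, -2.642]}
wrist {'mtx': [[278.57, 0.0, 315.198], [0.0, 278.57, 194.61], [0.0, 0.0, 1.0]], 'k1': -0.013, 'hand_eye': [[-0.0, -0.956, -0.293, 0.079], [1.0, -0.0, -0.0, -0.0], [0.0, -0.293, 0.956, -0.201], [0.0, 0.0, 0.0, 1.0]]}
{'t': 0.15, 'qpos': array([-1.15100609e+00,  4.23666420e-01,  1.63050396e+00,  1.74521356e-05,
        1.08861220e+00, -1.90021557e-02]), 'dq': array([ 0.00075274, -0.00106127, -0.00094777, -0.00072313, -0.00039249,
        0.0002874 ]), 'effort': array([ 8.90254364e-05, -5.44985640e+01, -2.73916215e+01,  6.43826625e-02,
        2.05617025e-02, -7.09222513e-05]), 'ee_pos': array([ 0.26535972, -0.56533833,  0.18308372]), 'eef_rot': array([-3.14040323e+00, -3.80597934e-05,  4.38784267e-01]), 'contact_force': array([ 0.35031097, -0.54520783, -0.52584438]), 'ft_torque': array([0.059999  , 0.02044203, 0.10072149]), 'grip_force': 0.0, 'opening': 1.0003101066435327}
```

View pics/scene0.png

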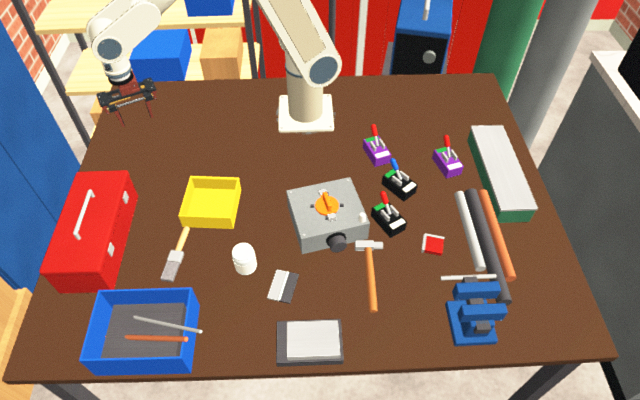

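View pics/side0.png

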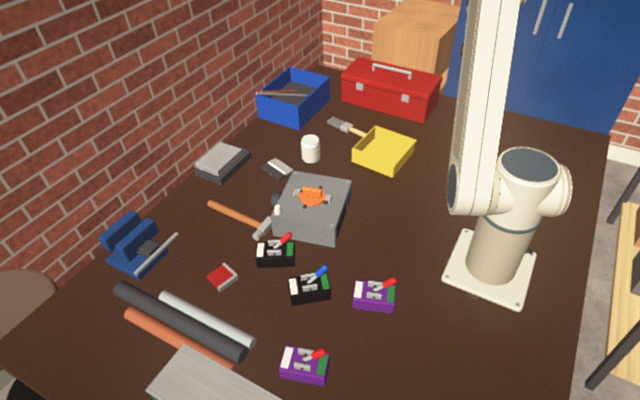

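The scene view shows three red-handled levers, at scene pixels (376,148), (447,158) and (388,215). The first two have purple boxes, so they are the look-alikes. The one at (388,215), or (275,252) in the side view, has a black box, so it is red_isolator. The blue one is at (399,180). The cartridge is at (327,205) and the bin at (210,202). I'll confirm this in one crop and measure.

```bash
python3 - <<'E'
from h import *
a=cv2.imread('pics/scene0.png');b=cv2.imread('pics/side0.png')
c1=cv2.resize(a[165:245,280:420],None,fx=5.7,fy=5.7,interpolation=cv2.INTER_CUBIC)[:,:798][:300]
A=cv2.resize(a[160:250,280:420],(700,450)[::1],interpolation=cv2.INTER_CUBIC)
A=cv2.resize(a[170:245,282:422],(560,300),interpolation=cv2.INTER_CUBIC)
B=cv2.resize(b[170:245,240:360] if 0 else b[175:275,245:358],(339,300),interpolation=cv2.INTER_CUBIC)
B=cv2.resize(b[170:270,245:385],(420,300),interpolation=cv2.INTER_CUBIC)
W=np.zeros((600,560,3),np.uint8);W[:300]=A;W[300:,:420]=B
cv2.imwrite('pics/crop1.png',W)
cs,cd=cam('scene'),cam('side')
def cc(im,lo,hi,roi):
    h=cv2.cvtColor(im,cv2.COLOR_BGR2HSV);m=cv2.inRange(h,np.array(lo),np.array(hi));k=np.zeros_like(m);x0,y0,x1,y1=roi;k[y0:y1,x0:x1]=m[y0:y1,x0:x1]
    n,l,s,ce=cv2.connectedComponentsWithStats(k); i=1+np.argsort(-s[1:,4])[:3]; return [(s[j].tolist(),ce[j].round(1).tolist()) for j in i],k
R=dict(orange=((6,150,120),(17,255,255)),red=((0,150,90),(5,255,255)),green=((45,100,50),(80,255,255)),white=((0,0,170),(179,40,255)),yellow=((22,120,100),(34,255,255)),blue=((100,130,80),(125,255,255)))
for nm,roi1,roi2 in [('orange',(300,180,350,225),(285,175,340,215)),('red',(370,185,405,225),(255,225,300,260)),('green',(360,190,410,240),(250,230,300,270)),('white',(360,190,410,240),(250,230,300,270)),('yellow',(170,170,250,235),(345,120,425,180)),('blue',(380,150,420,200),(285,255,335,310))]:
    s=cc(a,*R[nm],roi1)[0];d=cc(b,*R[nm],roi2)[0];print(nm,s[:2],d[:2])
    print('  tri',[v.round(4) if hasattr(v,'round') else v for v in tri(cs,s[0][1],cd,d[0][1])])
# bin rim quad
for c,im,roi in((cs,a,(170,170,250,235)),(cd,b,(345,120,425,180))):
    m=cc(im,*R['yellow'],roi)[1];h=cv2.convexHull(cv2.findNonZero(m));p=cv2.approxPolyDP(h,3,True)[:,0]
    print('bin',[(q.tolist(),onz(c,q,.06).round(3).tolist()) for q in p])
E
```

```text
orange [([321, 193, 11, 19, 72], [326.0, 203.5]), ([315, 204, 12, 12, 20], [319.8, 211.1])] [([297, 186, 28, 20, 382], [311.3, 195.8])]
  tri [array([0.5519, 0.0593, 0.0942]), np.float64(0.0057)]
red [([380, 191, 9, 13, 79], [383.8, 197.0])] [([280, 233, 12, 11, 73], [285.6, 237.7])]
  tri [array([0.5312, 0.2445, 0.0947]), np.float64(0.0006)]
green [([373, 203, 12, 8, 62], [378.7, 206.6])] [([286, 242, 8, 14, 99], [289.6, 248.6])]
  tri [array([0.5275, 0.235 , 0.0392]), np.float64(0.0033)]
white [([360, 201, 10, 25, 127], [362.9, 216.0]), ([390, 218, 16, 11, 87], [397.1, 223.2])] [([257, 243, 7, 14, 82], [259.8, 249.3]), ([268, 240, 13, 8, 62], [274.3, 242.6])]
  tri [array([0.5911, 0.2215, 0.0301]), np.float64(0.1057)]
yellow [([178, 176, 63, 53, 2821], [210.3, 202.0])] [([352, 126, 64, 51, 1787], [382.9, 151.0]), ([366, 140, 2, 3, 5], [366.6, 141.2])]
  tri [array([ 0.4748, -0.3287,  0.0268]), np.float64(0.0034)]
blue [([390, 158, 8, 12, 60], [393.7, 163.5])] [([316, 265, 12, 12, 86], [321.4, 270.3])]
  tri [array([0.3861, 0.2969, 0.0956]), np.float64(0.0003)]
bin [([239, 178], [0.398, -0.234, 0.06]), ([240, 193], [0.466, -0.226, 0.06]), ([232, 228], [0.609, -0.242, 0.06]), ([182, 225], [0.591, -0.402, 0.06]), ([178, 215], [0.55, -0.42, 0.06]), ([190, 176], [0.382, -0.404, 0.06])]
bin [([415, 140], [0.382, -0.4, 0.06]), ([392, 176], [0.38, -0.176, 0.06]), ([352, 161], [0.534, -0.185, 0.06]), ([352, 148], [0.566, -0.252, 0.06]), ([375, 126], [0.549, -0.414, 0.06])]
```

View pics/crop1.png

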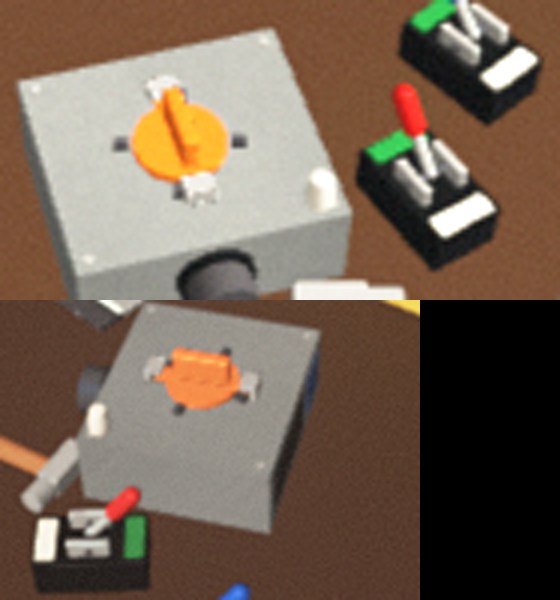

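The crop confirms it: the isolator at scene (388,215) has a black box, a red lever and a green patch on the robot side, with the blue one behind it. The gas cup stands on the extractor's near-right corner, at crop (320,190).

```bash
python3 - <<'E'
from h import *
cs,cd=cam('scene'),cam('side')
P=[onz(cs,u,.085) for u in [(286.5,190.5),(350.7,177.5),(369.5,222.5),(300.7,238.7)]]
print(np.round(P,3)); print([np.linalg.norm(P[i]-P[i-3]).round(3) for i in range(4)], np.mean(P,0).round(4))
ex=(P[3]+P[2]-P[0]-P[1]);print('ext yaw',np.arctan2(ex[1],ex[0]))
w=tri(cs,(397.1,223.2),cd,(259.8,249.3));g=tri(cs,(378.7,206.6),cd,(289.6,248.6));print('white',w,'green',g)
for u,v in (((378.7,206.6),(397.1,223.2)),):
  A,B=onz(cs,u,.045),onz(cs,v,.045);C,D=onz(cd,(289.6,248.6),.045),onz(cd,(259.8,249.3),.045);print(A,B,C,D)
  for a,b in((A,B),(C,D)): d=b-a;print('red yaw',np.arctan2(d[1],d[0]),np.linalg.norm(d),(a+b)/2)
E
```

```text
[[ 0.482 -0.069  0.085]
 [ 0.434  0.146  0.085]
 [ 0.623  0.189  0.085]
 [ 0.675 -0.026  0.085]]
[np.float64(0.22), np.float64(0.194), np.float64(0.221), np.float64(0.197)] [0.5537 0.0601 0.085 ]
ext yaw 0.22236732912237211
white (array([0.60068367, 0.28332318, 0.04518728]), np.float64(0.0003403217784419906)) green (array([0.5274503 , 0.23495587, 0.03922544]), np.float64(0.003322377526204032))
[0.53072447 0.23259927 0.045     ] [0.60066391 0.28349863 0.045     ] [0.52521074 0.24039263 0.045     ] [0.60072003 0.28304716 0.045     ]
red yaw 0.6291169887921023 0.08650011926486241 [0.56569419 0.25804895 0.045     ]
red yaw 0.5142040703374969 0.08672405718781014 [0.56296539 0.26171989 0.045     ]
```

Request:
step_arm --pt "0 0.98 -0.87 -1 -1" --pt "0 0.98 -0.87 -1 0" --pt "0 0.98 -0.87 -1 0" --pt "0 0.98 -0.87 0 0" --pt "0 0.98 -0.87 0 0" --force 20

```text
t: 0.65
ee_pos: [0.3159, -0.409, 0.2595]
eef_rot: [3.14, -0.0, 0.559]
contact_force: [-0.3, -0.2, -0.8]
opening: 0.581
grip_force: 0.0
```

Request:
step_arm --pt "0 0.98 -0.87 0 0" --pt "0 0.98 -0.87 0 0" --pt "0 0.98 -0.87 0 0" --pt "0 0.98 -0.87 0 0" --pt "0 0.98 -0.87 0 0"

```text
t: 1.15
ee_pos: [0.3617, -0.2514, 0.2586]
eef_rot: [-3.141, -0.0, 0.559]
contact_force: [0.9, 0.2, -0.6]
opening: 0.129
grip_force: 0.0
```

Request:
step_arm --pt "0 0.98 -0.87 0 0" --pt "0 0.98 -0.87 0 0" --pt "0 0.98 -0.87 0 0" --pt "0 0.98 -0.87 0 0" --pt "0 0.98 -0.87 0 0"

```text
t: 1.65
ee_pos: [0.4079, -0.0943, 0.2586]
eef_rot: [-3.142, -0.0, 0.559]
contact_force: [0.8, -0.2, 0.0]
opening: 0.008
grip_force: 0.0
```

Request:
step_arm --pt "0 0.98 -0.87 0 0" --pt "0 0.98 -0.87 0 0" --pt "0 0.98 -0.87 0 0" --pt "0 0 0 0 0" --pt "0 0 0 0 0"

```text
t: 2.15
ee_pos: [0.4353, -0.001, 0.2585]
eef_rot: [-3.142, 0.001, 0.561]
contact_force: [-0.4, -0.2, -0.5]
opening: 0.003
grip_force: 0.0
```

```bash
python3 - <<'E'
from h import *
o,im=grab('wrist','w1.png'); np.save('w1.npy',[*o['ee_pos'],*o['eef_rot']]); print(o['t'],o['ee_pos'],o['eef_rot'],o['opening'])
c=cam('wrist',o)
for n,X in dict(cart=(.553,.06,.125),red=(.531,.2445,.095),blue=(.386,.297,.0956),bin=(.474,-.327,.06)).items(): print(n,proj(c,X).round())
E
```

```text
2.15 [ 0.43534592 -0.00102611  0.25845032] [-3.14150560e+00  7.10485680e-04  5.60829679e-01] 0.0030911116987828342
cart [326.  59.]
red [176. -13.]
blue [88. 78.]
bin [499. 252.]
```

View pics/w1.png

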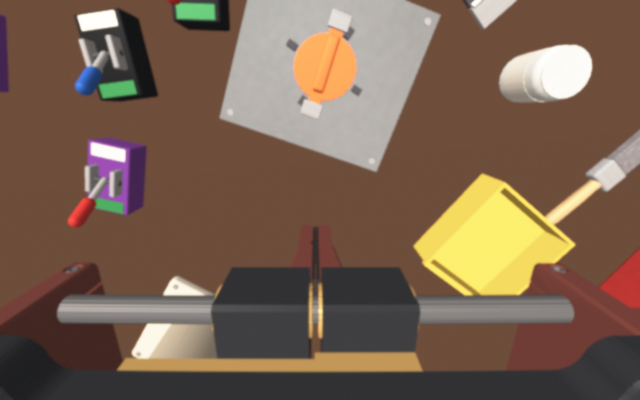

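The wrist view shows the cartridge at (325,66), with the grip bar still aligned with the hooks. The blue isolator is at (115,60), the bin at (495,240) and the red isolator at the top edge (200,10). All match the predicted positions.

Request:
step_arm --pt "0 0.96 -0.9 0 0" --pt "0 0.96 -0.9 0 0" --pt "0 0.96 -0.9 0 0" --pt "0 0.96 -0.9 0 0" --pt "0 0.96 -0.9 0 0"

```text
t: 2.7
ee_pos: [0.478, 0.1574, 0.2587]
eef_rot: [3.141, 0.0, 0.557]
contact_force: [-0.5, 0.0, 0.2]
opening: 0.005
grip_force: 0.0
```

Request:
step_arm --pt "0 0.96 -0.9 0 0" --pt "0 0.96 -0.9 0 0" --pt "0 0 0 0.4 0" --pt "0 0 0 0 0" --pt "0 0 0 0 0"

```text
t: 3.2
ee_pos: [0.494, 0.2195, 0.2481]
eef_rot: [3.142, 0.002, 0.557]
contact_force: [-0.1, -0.9, 0.3]
opening: 0.003
grip_force: 0.0
```

```bash
python3 - <<'E'
from h import *
o,im=grab('wrist','w2.png'); print(o['t'],o['ee_pos'],o['eef_rot'])
c=cam('wrist',o); cs=cam('scene')
b=cv2.cvtColor(im,cv2.COLOR_RGB2HSV)
def comps(lo,hi,mn=60,ymax=260):
    m=cv2.inRange(b,np.array(lo),np.array(hi)); m[ymax:]=0
    n,l,s,ce=cv2.connectedComponentsWithStats(m); return [(s[i].tolist(),ce[i].round(1)) for i in range(1,n) if s[i,4]>mn]
for n,lo,hi in (('red',(0,150,90),(5,255,255)),('green',(45,100,50),(80,255,255)),('white',(0,0,225),(179,30,255)),('orange',(6,150,120),(17,255,255))):
    for s,ce in comps(lo,hi): print(n,s,ce,onz(c,ce,.095 if n=='red' else .045).round(4))
r=[ce for s,ce in comps((0,150,90),(5,255,255)) if np.hypot(*(onz(c,ce,.095)-[.531,.2445,.095])[:2])<.03]
if r: print('tri red',tri(c,r[0],cs,(383.8,197)))
E
```

```text
3.2 [0.49399847 0.21950396 0.24814406] [3.14154467e+00 1.86459687e-03 5.57359154e-01]
red [256, 0, 32, 18, 307] [271.1   5.8] [0.6283 0.3612 0.095 ]
red [307, 126, 16, 30, 376] [314.4 140.5] [0.5284 0.2426 0.095 ]
red [38, 184, 31, 31, 557] [ 53.1 199.2] [0.2753 0.5019 0.095 ]
green [297, 134, 10, 14, 136] [301.5 140.5] [0.514  0.2556 0.045 ]
green [322, 135, 12, 14, 149] [327.7 141.5] [0.5326 0.2229 0.045 ]
green [70, 186, 30, 16, 289] [ 84.5 193.2] [0.2706 0.4968 0.045 ]
green [232, 196, 22, 15, 262] [242.5 203.2] [0.3847 0.2834 0.045 ]
white [0, 0, 23, 81, 929] [ 7.1 26.8] [0.4373 0.6584 0.045 ]
white [115, 0, 34, 71, 557] [131.   33.3] [0.5151 0.5153 0.045 ]
white [248, 0, 49, 26, 273] [271.8  11.7] [0.6325 0.3713 0.045 ]
white [373, 58, 49, 44, 686] [399.6  81.4] [0.652  0.1838 0.045 ]
white [298, 69, 38, 16, 563] [316.6  76.5] [0.5976 0.2824 0.045 ]
white [558, 81, 65, 61, 1485] [589.9 111.7] [ 0.764  -0.0679  0.045 ]
white [327, 96, 4, 28, 62] [328.7 107.4] [0.5728 0.247  0.045 ]
white [394, 110, 22, 17, 280] [404.6 117.4] [0.6179 0.1495 0.045 ]
white [67, 127, 36, 21, 471] [ 84.5 137.3] [0.3529 0.5239 0.045 ]
white [206, 140, 36, 17, 435] [223.9 148.1] [0.4454 0.3453 0.045 ]
white [449, 159, 19, 15, 170] [458.5 166.3] [0.6046 0.0394 0.045 ]
white [579, 166, 61, 54, 1820] [615.7 186.3] [ 0.7096 -0.1867  0.045 ]
white [417, 229, 17, 13, 136] [424.9 235.1] [0.4906 0.0119 0.045 ]
white [205, 248, 32, 12, 283] [219.2 254.6] [0.2858 0.2747 0.045 ]
orange [411, 170, 55, 59, 2389] [438.  199.5] [0.5482 0.0323 0.045 ]
tri red (array([0.52856887, 0.24361128, 0.09227918]), np.float64(0.002475211546966131))
```

View pics/w2.png

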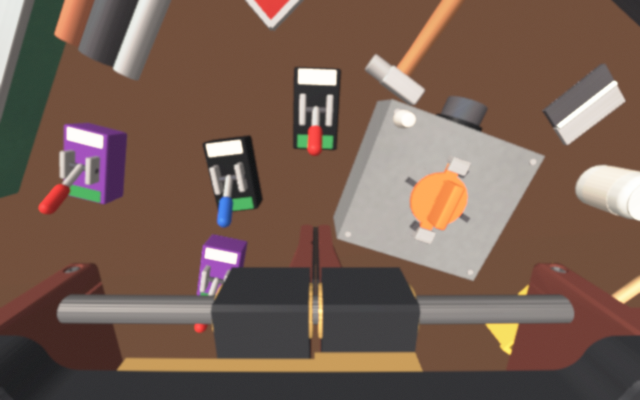

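The red lever is centred straight ahead of the closed fingers at (315,140), with its box at (316,110). Blue is well off to the left at (228,200). I'll go down behind the lever and push.

Request:
step_arm --pt "0 -0.4 0 1 0" --pt "0 0 0 1 0" --pt "0 0 0 1 0" --pt "0 0 0 1 0" --pt "0 0 0 1 0"

```text
t: 3.75
ee_pos: [0.4863, 0.2148, 0.1234]
eef_rot: [3.141, -0.001, 0.557]
contact_force: [-0.0, -0.4, -1.2]
opening: 0.003
grip_force: 0.0
```

Request:
step_arm --pt "0 0 0 1 0" --pt "0 0 0 0.3 0" --pt "0 0.6 0 0 0" --pt "0 0.6 0 0 0" --pt "0 0.6 0 0 0"

```text
t: 4.25
ee_pos: [0.5254, 0.2395, 0.0924]
eef_rot: [3.141, -0.001, 0.558]
contact_force: [0.1, 0.5, 0.3]
opening: 0.007
grip_force: 0.0
```

Request:
step_arm --pt "0 0.6 0 0 0" --pt "0 0.6 0 0 0" --pt "0 0.6 0 0 0" --pt "0 0.6 0 0 0" --pt "0 0.6 0 0 0"

```text
t: 4.75
ee_pos: [0.589, 0.2793, 0.0926]
eef_rot: [3.141, -0.001, 0.558]
contact_force: [1.0, -0.7, 0.6]
opening: 0.007
grip_force: 0.0
```

Request:
step_arm --pt "0 0 0 0 0" --pt "0 0 0 0 0" --pt "0 -0.5 0 0 0" --pt "0 0 0 -1 0" --pt "0 0 0 -1 0"

```text
t: 5.25
ee_pos: [0.5747, 0.2714, 0.1409]
eef_rot: [-3.141, 0.004, 0.559]
contact_force: [0.3, -0.1, 0.4]
opening: 0.005
grip_force: 0.0
```

Request:
step_arm --pt "0.6 -0.6 0 -1 0" --pt "0.6 -1 1 -1 0" --pt "0.6 -1 1 -1 0" --pt "0.6 -1 1 -1 0" --pt "0.6 0 0 0 0"

```text
t: 5.75
ee_pos: [0.54, 0.1584, 0.2446]
eef_rot: [3.14, -0.004, 0.556]
contact_force: [-0.2, 0.1, 0.1]
opening: 0.422
grip_force: 0.0
```

```bash
python3 - <<'E'
from h import *
o,im=grab('wrist','w3.png'); np.save('w3.npy',[*o['ee_pos'],*o['eef_rot']]); print(o['t'],o['ee_pos'],o['eef_rot'])
o2,s=grab('scene','s3.png'); a=cv2.imread('pics/s3.png')
cv2.imwrite('pics/c3.png',np.vstack([cv2.resize(a[140:250,280:420],(509,400)),np.pad(cv2.imread('pics/w3.png')[:200],((0,0),(0,0),(0,0)))[:,:509]]) )
E
```

```text
5.75 [0.53997851 0.15839308 0.24459783] [ 3.13961186 -0.00368385  0.55591414]
```

View pics/w3.png

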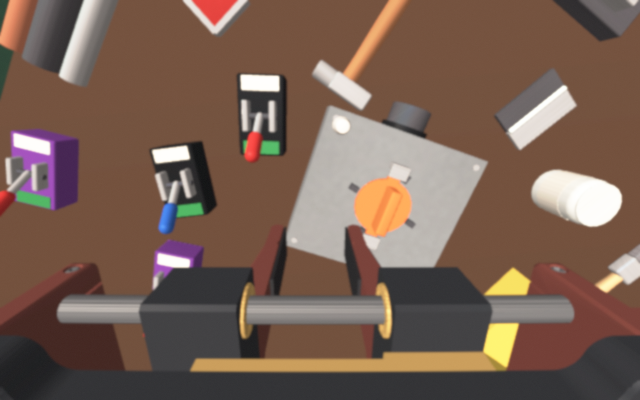

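The view shows the red lever still at ON: its handle is at (254,140), over the green patch. Something went wrong with the push, so I'll repeat it in stages and track the handle numerically.

Request:
step_arm --pt "0 -0.25 -0.77 0 0" --pt "0 -0.25 -0.77 0 0" --pt "0 -0.2 -0.77 0 0" --pt "0 0 -0.77 0 0" --pt "0 0 0 1 0"

```text
t: 6.35
ee_pos: [0.4848, 0.2206, 0.2172]
eef_rot: [-3.141, -0.004, 0.562]
contact_force: [0.3, -0.7, -0.0]
opening: 0.138
grip_force: 0.0
```

Request:
step_arm --pt "0 0 0 1 0" --pt "0 0 0 1 0" --pt "0 0 0 1 0" --pt "0 0 0 1 0" --pt "0 0 0 1 0"

```text
t: 6.85
ee_pos: [0.4833, 0.2181, 0.0888]
eef_rot: [-3.141, 0.002, 0.56]
contact_force: [0.8, 1.0, 0.1]
opening: 0.006
grip_force: 0.0
```

Request:
step_arm --pt "0 0.4 0 0.1 0" --pt "0 0.4 0 0 0" --pt "0 0.4 0 0 0" --pt "0 0.4 0 0 0" --pt "0 0.4 0 0 0"

```text
t: 7.35
ee_pos: [0.529, 0.2451, 0.0898]
eef_rot: [3.141, -0.002, 0.559]
contact_force: [0.2, 0.8, -0.3]
opening: 0.007
grip_force: 0.0
```

```bash
cat >> h.py <<'E'
def redlever(fn):
    o=robot.get_obs(); out=[]
    for n,(x0,y0,x1,y1) in (('scene',(360,180,430,245)),('side',(240,220,310,275))):
        im=robot.snapshot(n); cv2.imwrite('pics/'+n[:2]+fn,im[:,:,::-1])
        m=cv2.inRange(cv2.cvtColor(im,cv2.COLOR_RGB2HSV),(0,150,90),(5,255,255))[y0:y1,x0:x1]
        k,l,s,ce=cv2.connectedComponentsWithStats(m)
        if k>1: i=1+np.argmax(s[1:,4]); out.append(ce[i]+[x0,y0]); print(n,s[i,4],out[-1].round(1))
    if len(out)==2: print('red at',tri(cam('scene'),out[0],cam('side'),out[1]))
    print(o['t'],o['ee_pos'],o['contact_force'])
E
python3 -c "
from h import *
redlever('4.png')"
```

```text
scene 113 [385.2 193.6]
side 76 [285.7 237.4]
red at (array([0.52591925, 0.24930388, 0.10447704]), np.float64(0.0024857034830244656))
7.35 [0.52899206 0.24513359 0.08976903] [ 0.20145776  0.75200611 -0.2583068 ]
```

```bash
python3 -c "
import cv2,numpy as np
a=cv2.imread('pics/sc4.png')[130:250,330:440];b=cv2.imread('pics/si4.png')[190:290,220:340]
cv2.imwrite('pics/c4.png',np.hstack([cv2.resize(a,(400,436),interpolation=2),cv2.resize(b,(400,436),interpolation=2)]))"
```

```text
(no output)
```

View pics/c4.png

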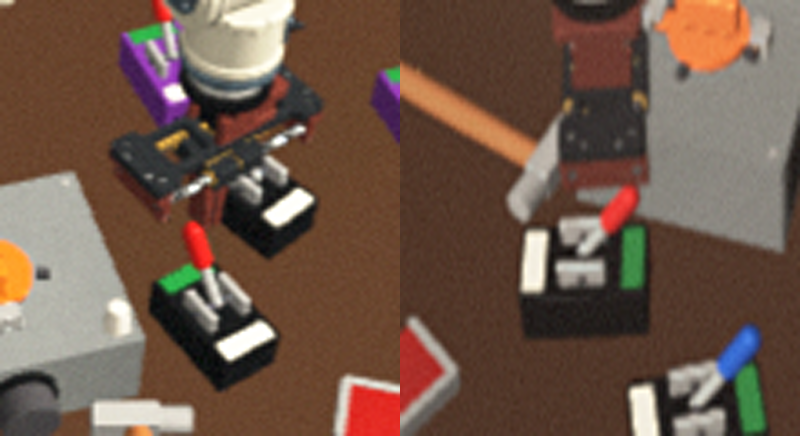

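```bash
python3 - <<'E'
from h import *
cs,cd=cam('scene'),cam('side'); t=np.array([.529,.2451,.0898])
for dz in (0,.08,.15):
    for off in ((0,0),):
        X=t+[0,0,dz]; a,b=proj(cs,X),proj(cd,X); print(dz,a.round(1),((a-[330,130])*3.635).round(),b.round(1),((b-[220,190])*[3.33,4.36]+[400,0]).round())
print(tri(cs,(386,190),cd,(280,233.6)))
o=robot.get_obs();print(o['t'],o['ee_pos'],o['qpos'])
E
```

```text
0 [383.8 197.5] [196. 245.] [286.4 239.2] [621. 214.]
0.08 [386.5 181.1] [205. 186.] [284.  219.9] [613. 131.]
0.15 [389.1 165.6] [215. 129.] [281.7 201.6] [606.  50.]
(array([0.5335917 , 0.25379027, 0.12592811]), np.float64(0.014544944574694667))
7.45 [0.52931914 0.24521616 0.08949557] [4.13407887e-01 4.84708749e-01 1.78871526e+00 5.18100639e-05
 8.65602084e-01 1.42521327e+00]
```

Request:
step_arm --pt "0 0.4 0 0 0" --pt "0 0.4 0 0 0" --pt "0 0.2 0 0 0" --pt "0 0 0 0 0"

```text
t: 7.85
ee_pos: [0.5494, 0.2578, 0.0887]
eef_rot: [3.142, -0.001, 0.559]
contact_force: [0.5, -0.3, 0.2]
opening: 0.006
grip_force: 0.0
```

```bash
python3 -c "
from h import *
redlever('5.png')
a=cv2.imread('pics/sc5.png')[140:240,340:430];b=cv2.imread('pics/si5.png')[200:280,240:320]
cv2.imwrite('pics/c5.png',np.hstack([cv2.resize(a,(396,440),interpolation=2),cv2.resize(b,(400,440),interpolation=2)]))"
```

```text
scene 81 [383.9 196.8]
side 73 [285.5 237.6]
red at (array([0.53107811, 0.24474014, 0.09554835]), np.float64(0.0008192002949215226))
7.85 [0.54936663 0.25784511 0.08868035] [ 0.45461334 -0.28079566  0.15401493]
```

View pics/c5.png

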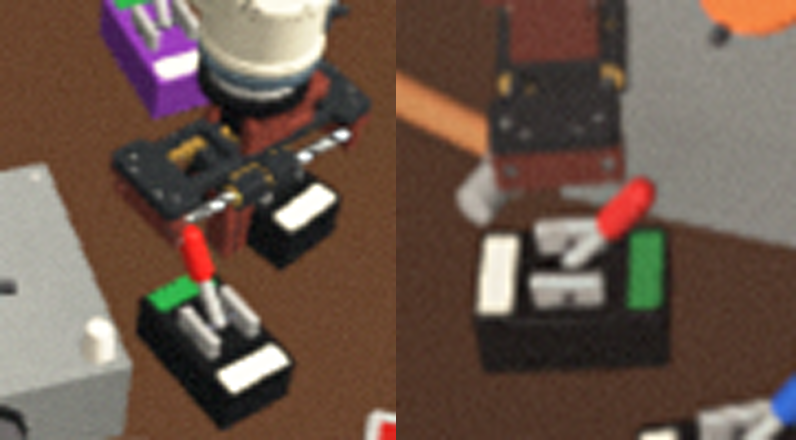

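```bash
python3 - <<'E'
from h import *
cs,cd=cam('scene'),cam('side'); t=np.array([.5494,.2578,.0887]); y=.559
ux=np.array([np.cos(y),np.sin(y),0]);uy=np.array([np.sin(y),-np.cos(y),0])
for nm,X in dict(tcp=t,up80=t+[0,0,.08],bodyL=t+[0,0,.08]+.089*uy,bodyR=t+[0,0,.08]-.089*uy).items():
    a,b=proj(cs,X),proj(cd,X); print(nm,((a-[340,140])*4.4).round(),((b-[240,200])*[5,5.5]+[396,0]).round())
print(tri(cs,(340+233/4.4,140+252/4.4),cd,(272.8,234.5)))
o=robot.get_obs()
# white-ish/brown finger segmentation in scene
im=cv2.imread('pics/sc5.png'); print(im[190:200,388:398].tolist()[::3])
E
```

```text
tcp [214. 275.] [586. 220.]
up80 [226. 203.] [572. 114.]
bodyL [126. 259.] [576. -12.]
bodyR [322. 150.] [568. 253.]
(array([0.55497116, 0.26828378, 0.12041649]), np.float64(0.0020105309051856486))
[[[28, 33, 69], [27, 34, 68], [31, 36, 71], [37, 43, 95], [41, 57, 129], [44, 52, 112], [40, 48, 94], [40, 52, 112], [38, 44, 84], [22, 25, 30]], [[26, 35, 70], [27, 30, 69], [33, 36, 71], [34, 45, 90], [45, 55, 111], [42, 47, 91], [36, 47, 102], [35, 44, 100], [25, 20, 40], [18, 21, 17]], [[33, 50, 77], [35, 38, 74], [31, 38, 84], [44, 51, 112], [43, 54, 111], [38, 44, 92], [47, 62, 119], [43, 63, 103], [41, 60, 87], [25, 38, 51]], [[42, 66, 136], [49, 77, 106], [45, 66, 102], [45, 68, 103], [43, 69, 108], [40, 66, 99], [45, 72, 104], [42, 68, 103], [41, 66, 102], [49, 75, 108]]]
```

The crops show the shut fingertips passing above the lever. The tips really stand about 30 mm higher than the reported TCP: they triangulate to z≈0.12 against 0.089 reported. The wrist view also puts the tips short of where they should be. I'll back off, go 30 mm lower and push again.

Request:
step_arm --pt "0 -1 0 0 0" --pt "0 -1 0 0 0" --pt "0 -1 0 0 0" --pt "0 -0.2 0 0.6 0" --pt "0 0 0 0.6 0"

```text
t: 8.45
ee_pos: [0.4797, 0.2143, 0.0589]
eef_rot: [3.142, -0.0, 0.559]
contact_force: [-0.4, 0.4, 0.4]
opening: 0.008
grip_force: 0.0
```

Request:
step_arm --pt "0 0.4 0 0.1 0" --pt "0 0.4 0 0 0" --pt "0 0.4 0 0 0" --pt "0 0.4 0 0 0" --pt "0 0 0 0 0"

```text
t: 8.95
ee_pos: [0.5168, 0.2374, 0.0567]
eef_rot: [3.141, -0.003, 0.559]
contact_force: [-0.3, -0.3, 0.7]
opening: 0.006
grip_force: 0.3
```

```bash
python3 -c "
from h import *
redlever('6.png')"
```

```text
scene 94 [385.6 196.1]
side 1 [296. 236.]
red at (array([0.51513963, 0.23978908, 0.09372191]), np.float64(0.030003569007725817))
8.95 [0.51681909 0.23742428 0.05673199] [-0.26602579 -0.29755011  0.71071627]
```

Request:
step_arm --pt "0 0.4 0 0 0" --pt "0 0.4 0 0 0" --pt "0 0.4 0 0 0" --pt "0 0.4 0 0 0" --pt "0 0.4 0 0 0"

```text
t: 9.55
ee_pos: [0.5583, 0.2634, 0.0562]
eef_rot: [3.142, -0.001, 0.559]
contact_force: [0.0, 0.5, 0.6]
opening: 0.002
grip_force: 0.0
```

Request:
step_arm --pt "0 0.4 0 0 0" --pt "0 0 0 0 0" --pt "0 0 0 0 0"

```text
t: 9.85
ee_pos: [0.5655, 0.2681, 0.0559]
eef_rot: [-3.142, 0.0, 0.559]
contact_force: [1.4, -0.8, -0.6]
opening: 0.001
grip_force: 0.0
```

```bash
python3 -c "
from h import *
redlever('7.png')
print(proj(cam('scene'),(.591,.28,.095)),proj(cam('side'),(.591,.28,.095)))"
```

```text
scene 57 [398.1 212.4]
side 6 [260.  240.3]
red at (array([0.59242565, 0.28298592, 0.09023428]), np.float64(0.0017578138487055342))
9.85 [0.5654967  0.26805481 0.05590863] [ 1.35122005 -0.82333912 -0.56675124]
[397.56631183 211.33249698] [261.09123594 238.54513986]
```

The lever handle now triangulates to (0.592,0.283,0.090), which is the predicted OFF position. I'll rise and go to view the cartridge.

Request:
step_arm --pt "0 0 0 -1 0" --pt "0 0 0 -1 0" --pt "0 0 0 -1 0" --pt "0 0 0 -1 1" --pt "0.5 0 0 -1 1"

```text
t: 10.45
ee_pos: [0.565, 0.2677, 0.1822]
eef_rot: [3.142, 0.0, 0.314]
contact_force: [1.0, 0.1, -0.0]
opening: 0.061
grip_force: 0.0
```

Request:
step_arm --pt "0.5 0 0 -1 0.8" --pt "0.5 -0.77 1 -1 0" --pt "0.5 -0.77 1 0 0" --pt "0.5 -0.77 1 0 0" --pt "0.5 -0.77 1 0 0"

```text
t: 10.95
ee_pos: [0.5114, 0.1523, 0.2314]
eef_rot: [3.142, -0.0, 0.223]
contact_force: [0.3, -0.6, 0.3]
opening: 0.484
grip_force: 0.0
```

Request:
step_arm --pt "0.5 -0.77 1 0 0" --pt "0.5 -0.77 1 0 0" --pt "0.5 -0.77 1 0 0" --pt "0.5 -0.77 1 0 0" --pt "0.5 0 0 0 0"

```text
t: 11.45
ee_pos: [0.4574, 0.0366, 0.2311]
eef_rot: [3.141, 0.001, 0.22]
contact_force: [0.1, 0.6, 0.3]
opening: 0.497
grip_force: 0.0
```

```bash
cat >> h.py <<'E'
def barmeas(fn):
    o,im=grab('wrist',fn); c=cam('wrist',o); print(o['t'],o['ee_pos'],o['eef_rot'],o['opening'])
    h=cv2.cvtColor(im,cv2.COLOR_RGB2HSV); m=cv2.inRange(h,(6,150,120),(17,255,255)); m[270:]=0
    n,l,s,ce=cv2.connectedComponentsWithStats(m); i=1+np.argmax(s[1:,4]); m=(l==i).astype(np.uint8)
    e=cv2.fitEllipse(max(cv2.findContours(m,0,1)[0],key=len)); print('flange',s[i],e,onz(c,e[0],.093))
    return o,im,c,e
E
python3 - <<'E'
from h import *
redlever('8.png')
o,im,c,e=barmeas('w8.png')
x,y=map(int,e[0]); a=cv2.imread('pics/w8.png')
W=np.zeros((590,640,3),np.uint8);W[:390]=a[:390]
p=a[max(0,y-50):y+50,x-50:x+50];q=cv2.resize(p,(200,200),interpolation=2);W[390:,:200]=q
cc=cv2.imread('pics/sc8.png');W[390:,220:620]=cv2.resize(cc[130:230,240:440],(400,200),interpolation=2)
cv2.imwrite('pics/c8.png',W)
E
```

```text
scene 54 [398.2 212.4]
side 76 [260.1 238.2]
red at (array([0.59466322, 0.28086638, 0.09474877]), np.float64(0.0017465570152973278))
11.45 [0.4573512  0.03663503 0.23107254] [0.11444897 0.56766979 0.26056935]
11.55 [0.45935118 0.03864057 0.2314255 ] [-3.14141598e+00 -6.58435689e-04  2.21135202e-01] 0.4995401251231471
flange [ 285   58   63   77 3441] ((316.0490417480469, 96.3430404663086), (60.93095016479492, 71.18800354003906), 0.011520501226186752) [0.55091109 0.05809694 0.093     ]
```

View pics/c8.png

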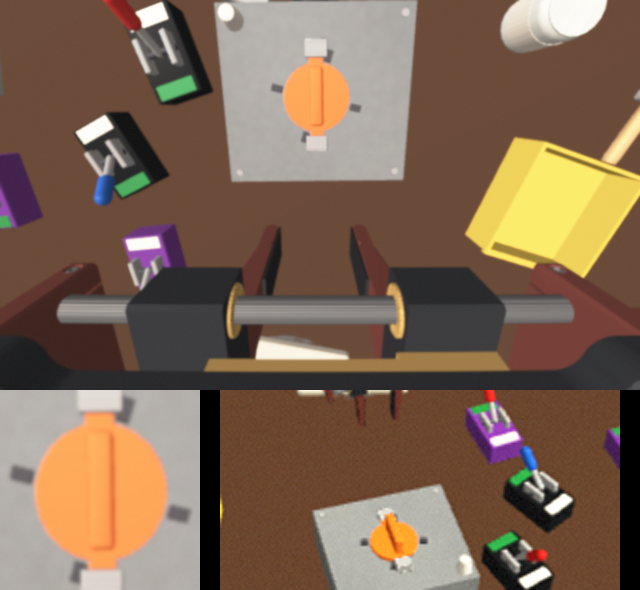

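```bash
python3 - <<'E'
from h import *
a=cv2.imread('pics/sc8.png'); cs=cam('scene'); t=np.array([.4594,.0386,.2314]); y=.221
uy=np.array([np.sin(y),-np.cos(y),0])
h=cv2.cvtColor(a,cv2.COLOR_BGR2HSV).astype(int)
for r in range(130,172,2): print(r,''.join('#' if (a[r,c,2]<75) else ('r' if a[r,c,1]<a[r,c,2]*.5 else '.') for c in range(295,345)))
for dz in (0,.01,.02,.03,.04,.05):
    print(dz,[proj(cs,t+[0,0,dz]+s*uy).round(1).tolist() for s in (.0355,.022,-.022,-.0355)])
# tips from wrist
b=cv2.imread('pics/w8.png')
for r in range(216,250,3): print(r,''.join('r' if b[r,c,1]<b[r,c,2]*.52 else '.' for c in range(240,400,2)))
c=cam('wrist',dict(ee_pos=t,eef_rot=[3.1416,0,y]));ux=np.array([np.cos(y),np.sin(y),0])
for dz in (0,.02,.03,.04): print(dz,[proj(c,t+[0,0,dz]+s*uy+.0*ux).round(1).tolist() for s in (-.0355,-.022,.022,.0355)])
E
```

```text
130 r..........#######.............#.rr...............
132 r.........######..............###rrr..............
134 .............rrr..............###rr...............
136 .............#r...............###rr...............
138 ..............rrr.............###r................
140 .............##r..............###r................
142 ..............rrr..............#.r................
144 ..............rrr................r................
146 ...............rr.................................
148 ..................................................
150 ..................................................
152 ..................................................
154 ..................................................
156 ..................................................
158 ..................................................
160 ..................................................
162 ..................................................
164 ..................................................
166 ..................................................
168 ..................................................

[... 1068 characters left out ...]
37 ................................................................................
240 ................................................................................
243 ................................................................................
246 ................................................................................
249 ................................................................................
0 [[269.2, 216.1], [286.6, 216.1], [343.4, 216.1], [360.9, 216.1]]
0.02 [[264.7, 226.5], [283.8, 226.5], [346.2, 226.5], [365.3, 226.5]]
0.03 [[262.2, 232.5], [282.2, 232.5], [347.8, 232.5], [367.9, 232.5]]
0.04 [[259.3, 239.1], [280.5, 239.1], [349.5, 239.1], [370.7, 239.1]]
```

The grip bar is lined up with the tool at (316,96), ears are still under the hooks, and the scene inset shows the red lever over white. The finger offset measures about 30 to 40 mm. I'll move over and go down in small steps, feeling for the flange.

Request:
step_arm --pt "0.5 0.94 0.01 0 0" --pt "0.5 0.94 0.01 0 0" --pt "0.5 0.94 0.01 0 0" --pt "0.5 0.92 0.01 0 0" --pt "0.5 0 0 1 0"

```text
t: 12.1
ee_pos: [0.5565, 0.0607, 0.2085]
eef_rot: [3.141, -0.008, 0.224]
contact_force: [0.1, 0.7, -0.6]
opening: 0.502
grip_force: 0.0
```

Request:
step_arm --pt "0.5 0 0 1 0" --pt "0.5 0 0 1 0" --pt "0.5 0 0 1 0" --pt "0.5 0 0 1 0" --pt "0.5 0 0 0.9 0"

```text
t: 12.6
ee_pos: [0.5511, 0.0599, 0.0822]
eef_rot: [-3.141, 0.0, 0.224]
contact_force: [-0.1, 0.4, 0.4]
opening: 0.498
grip_force: 0.0
```

Request:
step_arm --pt "0.5 0 0 0.3 0" --pt "0.5 0 0 0.2 0" --pt "0.5 0 0 0 0"

```text
t: 12.9
ee_pos: [0.5513, 0.0591, 0.0712]
eef_rot: [-3.142, 0.0, 0.223]
contact_force: [0.6, 0.2, 0.5]
opening: 0.5
grip_force: 0.0
```

Request:
step_arm --pt "0.5 0 0 0.1 0" --pt "0.5 0 0 0.1 0" --pt "0.5 0 0 0 0"

```text
t: 13.2
ee_pos: [0.5512, 0.0586, 0.0665]
eef_rot: [3.142, -0.001, 0.223]
contact_force: [0.0, -0.7, -0.4]
opening: 0.503
grip_force: 0.0
```

Request:
step_arm --pt "0.5 0 0 0.1 0" --pt "0.5 0 0 0 0"

```text
t: 13.4
ee_pos: [0.5509, 0.0586, 0.0636]
eef_rot: [-3.142, 0.0, 0.223]
contact_force: [0.7, 0.6, -0.8]
opening: 0.502
grip_force: 0.0
```

Request:
step_arm --pt "0.5 0 0 0.1 0" --pt "0.5 0 0 0 0"

```text
t: 13.6
ee_pos: [0.5508, 0.0586, 0.0609]
eef_rot: [-3.142, 0.0, 0.223]
contact_force: [-0.1, -0.2, 0.5]
opening: 0.5
grip_force: 0.0
```

Request:
step_arm --pt "0.5 0 0 0.08 0" --pt "0.5 0 0 0 0"

```text
t: 13.8
ee_pos: [0.5508, 0.0586, 0.0589]
eef_rot: [-3.142, 0.0, 0.223]
contact_force: [-0.3, 0.1, 0.2]
opening: 0.496
grip_force: 0.0
```

Request:
step_arm --pt "0.5 0 0 0.08 0" --pt "0.5 0 0 0 0"

```text
t: 14.0
ee_pos: [0.5508, 0.0586, 0.0569]
eef_rot: [-3.142, 0.0, 0.223]
contact_force: [-0.9, -0.3, -0.1]
opening: 0.503
grip_force: 0.0
```

Request:
step_arm --pt "0.5 0 0 0.08 0" --pt "0.5 0 0 0 0"

```text
t: 14.2
ee_pos: [0.5508, 0.0586, 0.0549]
eef_rot: [-3.142, 0.0, 0.223]
contact_force: [0.2, 0.4, 0.0]
opening: 0.498
grip_force: 0.0
```

Request:
step_arm --pt "0 0 0 0 0" --pt "0 0 0 0 0" --pt "0 0 0 0 0" --pt "0 0 0 0 0" --pt "0 0 0 0 0" --force 30

```text
t: 14.7
ee_pos: [0.551, 0.0586, 0.0552]
eef_rot: [3.142, -0.0, 0.223]
contact_force: [1.0, 0.0, 0.5]
opening: 0.155
grip_force: 29.9
```

```bash
python3 - <<'E'
from h import *
cs=cam('scene');o,im=grab('scene','sc9.png');print(o['ee_pos'],o['opening'],o['grip_force'],o['contact_force'],o['ft_torque'])
t=np.array(o['ee_pos'])
print([proj(cs,t+[0,0,d]).round(1).tolist() for d in (0,.03,.045)])
a=cv2.imread('pics/sc9.png'); d=cv2.imread('pics/side0.png'); grab('side','si9.png'); s=cv2.imread('pics/si9.png')
cv2.imwrite('pics/c9.png',np.hstack([cv2.resize(a[150:240,280:370],(400,400),interpolation=2),cv2.resize(s[140:230,265:355],(400,400),interpolation=2)]))
E
```

```text
[0.55098105 0.0585957  0.05522026] 0.15458369384429327 29.94959682226181 [1.04009214 0.02128771 0.50105929] [-0.08936755  0.0160922   0.0020263 ]
[[326.3, 211.3], [326.4, 205.6], [326.5, 202.7]]
```

The bar is gripped: opening 0.155 is 13.6 mm, at 30 N. Now I'll turn it anticlockwise.

Request:
step_arm --pt "0 0 0 0 -0.8" --pt "0 0 0 0 -0.8" --pt "0 0 0 0 -0.8" --pt "0 0 0 0 -0.8" --pt "0 0 0 0 -0.8"

```text
t: 15.3
ee_pos: [0.551, 0.0586, 0.0552]
eef_rot: [3.142, -0.0, 0.707]
contact_force: [-1.0, -0.1, 0.9]
opening: 0.158
grip_force: 30.0
```

Request:
step_arm --pt "0 0 0 0 -0.8" --pt "0 0 0 0 -0.8" --pt "0 0 0 0 -0.8" --pt "0 0 0 0 -0.8" --pt "0 0 0 0 0"

```text
t: 15.8
ee_pos: [0.551, 0.0586, 0.0552]
eef_rot: [3.141, -0.0, 1.088]
contact_force: [0.7, 0.4, 0.1]
opening: 0.159
grip_force: 29.9
```

Request:
step_arm --pt "0 0 0 0 -0.8" --pt "0 0 0 0 -0.4" --pt "0 0 0 0 0" --pt "0 0 0 0 0"

```text
t: 16.2
ee_pos: [0.551, 0.0587, 0.0552]
eef_rot: [3.141, -0.0, 1.228]
contact_force: [-0.4, -0.9, 0.9]
opening: 0.154
grip_force: 29.9
```

```bash
python3 - <<'E'
from h import *
o=robot.get_obs();print(o['ee_pos'],o['eef_rot'],o['opening'],o['grip_force'],o['contact_force'],o['ft_torque'],o['qpos'])
E
```

```text
[0.55101112 0.05866158 0.05524065] [ 3.14148107e+00 -4.11069243e-05  1.22810104e+00] 0.1543574379315175 29.94189441204071 [-0.4444761  -0.92329049  0.85204476] [ 0.00271139 -0.06547836 -0.00355609] [ 8.45907988e-02  5.03356534e-01  1.86720040e+00 -1.26690434e-05
  7.70917134e-01  4.27295174e-01]
```

Request:
step_arm --pt "0 0 0 0 0" --pt "0 0 0 -0.2 0" --pt "0 0 0 -0.2 0" --pt "0 0 0 -0.2 0" --pt "0 0 0 0 0" --force 45

```text
t: 16.7
ee_pos: [0.5515, 0.0587, 0.071]
eef_rot: [3.14, -0.001, 1.231]
contact_force: [-0.3, -0.3, -1.5]
opening: 0.151
grip_force: 44.9
```

Request:
step_arm --pt "0 0 0 -0.3 0" --pt "0 0 0 -0.3 0" --pt "0 0 0 -0.3 0" --pt "0 0 0 -0.3 0" --pt "0 0 0 0 0"

```text
t: 17.2
ee_pos: [0.5519, 0.0587, 0.1016]
eef_rot: [3.139, -0.001, 1.231]
contact_force: [0.3, 0.1, -2.7]
opening: 0.159
grip_force: 44.9
```

```bash
python3 - <<'E'
from h import *
o=robot.get_obs();print(o['ee_pos'],o['eef_rot'],o['opening'],o['grip_force'],o['contact_force'],o['ft_torque'])
cs,cd=cam('scene'),cam('side');P=[]
for n,roi in (('scene',(290,160,360,225)),('side',(275,150,350,215))):
    _,im=grab(n,n[:2]+'10.png');x0,y0,x1,y1=roi
    m=cv2.inRange(cv2.cvtColor(im,cv2.COLOR_RGB2HSV),(6,150,120),(17,255,255))[y0:y1,x0:x1]
    k,l,s,ce=cv2.connectedComponentsWithStats(m);i=1+np.argmax(s[1:,4]);print(n,s[i],ce[i]+[x0,y0]);P.append(ce[i]+[x0,y0])
print(tri(cs,P[0],cd,P[1]))
E
```

```text
[0.55193241 0.05870527 0.10159418] [ 3.13942976e+00 -1.01891283e-03  1.23071981e+00] 0.15908803504460353 44.94842827320099 [ 0.25796648  0.06879158 -2.69916197] [ 0.03712233 -0.07497294 -0.03342345]
scene [ 25  28  28  19 237] [329.85654008 198.99156118]
side [ 23  26  26  20 320] [310.25     187.240625]
(array([0.5564797 , 0.06566163, 0.12866628]), np.float64(0.007391628079947419))
```

It's out, with 2.7 N on the wrist and the pose following. I'll raise it and carry it to the bin.

Request:
step_arm --pt "0 0 0 -0.6 0" --pt "0 0 0 -0.6 0" --pt "0 0 0 -0.6 0" --pt "0 0 0 -0.5 0" --pt "0 0 0 0 0"

```text
t: 17.8
ee_pos: [0.552, 0.0587, 0.1591]
eef_rot: [3.139, -0.001, 1.231]
contact_force: [-0.7, -0.2, -2.6]
opening: 0.157
grip_force: 44.9
```

Request:
step_arm --pt "0 -0.4 0.06 0 0" --pt "0 -0.6 0.09 0 0" --pt "0 -0.8 0.11 0 0" --pt "0 -0.8 0.11 0 0" --pt "0 -0.8 0.11 0 0"

```text
t: 18.3
ee_pos: [0.5327, -0.0273, 0.1568]
eef_rot: [-3.14, 0.001, 1.23]
contact_force: [1.1, 1.0, -2.5]
opening: 0.16
grip_force: 44.9
```

Request:
step_arm --pt "0 -0.8 0.11 0 0" --pt "0 -0.8 0.11 0 0" --pt "0 -0.8 0.11 0 0" --pt "0 -0.8 0.11 0 0" --pt "0 -0.8 0.11 0 0"

```text
t: 18.8
ee_pos: [0.512, -0.1261, 0.1568]
eef_rot: [-3.14, 0.0, 1.23]
contact_force: [0.3, -0.7, -3.2]
opening: 0.159
grip_force: 44.9
```

Request:
step_arm --pt "0 -0.8 0.11 0 0" --pt "0 -0.8 0.11 0 0" --pt "0 -0.8 0.11 0 0" --pt "0 -0.8 0.11 0 0" --pt "0 -0.8 0.11 0 0"

```text
t: 19.3
ee_pos: [0.4915, -0.2248, 0.1567]
eef_rot: [-3.14, 0.0, 1.23]
contact_force: [0.5, 0.6, -2.4]
opening: 0.158
grip_force: 44.9
```

Request:
step_arm --pt "0 -0.8 0.11 0 0" --pt "0 -0.8 0.11 0 0" --pt "0 -0.6 0.11 0 0" --pt "0 -0.4 0.11 0 0" --pt "0 0 0 0 0"

```text
t: 19.8
ee_pos: [0.4814, -0.2894, 0.1573]
eef_rot: [-3.141, 0.0, 1.229]
contact_force: [0.4, 0.4, -2.8]
opening: 0.158
grip_force: 44.9
```

```bash
python3 - <<'E'
from h import *
o,_=grab('scene','sc11.png');grab('side','si11.png');print(o['t'],o['ee_pos'],o['eef_rot'],o['opening'],o['grip_force'],o['contact_force'],o['ft_torque'])
a=cv2.imread('pics/sc11.png');s=cv2.imread('pics/si11.png')
cv2.imwrite('pics/c11.png',np.hstack([cv2.resize(a[120:240,150:270],(400,400),interpolation=2),cv2.resize(s[70:190,330:450],(400,400),interpolation=2)]))
E
```

```text
19.8 [ 0.48142701 -0.28942052  0.15732789] [-3.14131929e+00  3.40015194e-05  1.22917167e+00] 0.15798283499927673 44.948288798332214 [ 0.41707852  0.39037924 -2.77906657] [ 0.00457511 -0.04337635  0.04115193]
```

View pics/c11.png

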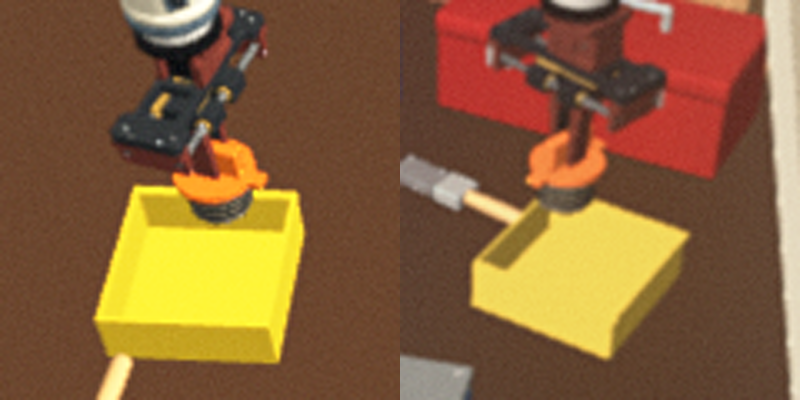

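The cartridge hangs upright over the bin's robot-side edge: flange at (220,180) in the left half and (568,160) in the right. It's about 38 mm short of centre, so I'll finish the move and measure it against the bin.

Request:
step_arm --pt "0 -0.5 0.08 0 0" --pt "0 -0.6 0.08 0 0" --pt "0 -0.42 0.08 0 0" --pt "0 0 0 0 0" --pt "0 0 0 0 0"

```text
t: 20.4
ee_pos: [0.4746, -0.3263, 0.1576]
eef_rot: [-3.141, -0.0, 1.23]
contact_force: [0.4, 0.9, -2.9]
opening: 0.154
grip_force: 44.9
```

```bash
cat >> h.py <<'E'
def orange(rois):
    P=[]
    for n,(x0,y0,x1,y1) in rois:
        im=robot.snapshot(n); m=cv2.inRange(cv2.cvtColor(im,cv2.COLOR_RGB2HSV),(5,150,120),(17,255,255))[y0:y1,x0:x1]
        k,l,s,ce=cv2.connectedComponentsWithStats(m);i=1+np.argmax(s[1:,4]);print(n,s[i],ce[i]+[x0,y0]);P.append(ce[i]+[x0,y0])
    X=tri(cam(rois[0][0]),P[0],cam(rois[1][0]),P[1]);print('orange',X);return P
E
python3 - <<'E'
from h import *
o=robot.get_obs();print(o['ee_pos'],o['eef_rot'])
P=orange((('scene',(165,130,250,235)),('side',(345,70,425,180))))
print(onz(cam('scene'),P[0],.2),onz(cam('side'),P[1],.2))
E
```

```text
[ 0.4746151  -0.32628895  0.15755483] [-3.14133986e+00 -2.59877202e-04  1.22986593e+00]
scene [ 24  29  30  21 257] [204.47470817 169.9688716 ]
side [ 29  32  24  20 315] [385.6        112.75238095]
orange (array([ 0.47735015, -0.31976353,  0.19364259]), np.float64(0.005483482668224578))
[ 0.48620436 -0.31569807  0.2       ] [ 0.47356253 -0.31480073  0.2       ]
```

Request:
step_arm --pt "0 0 0 0.7 0" --pt "0 0 0 0.9 0" --pt "0 0 0 0.9 0" --pt "0 0 0 0.9 0" --pt "0 0 0 0.9 0"

```text
t: 21.0
ee_pos: [0.4751, -0.3256, 0.0495]
eef_rot: [3.141, -0.0, 1.231]
contact_force: [-0.8, 1.1, -2.8]
opening: 0.158
grip_force: 44.9
```

Request:
step_arm --pt "0 0 0 0.6 0" --pt "0 0 0 0.3 0" --pt "0 0 0 0.1 0" --pt "0 0 0 0.1 0" --pt "0 0 0 0 0"

```text
t: 21.5
ee_pos: [0.4753, -0.3263, 0.0232]
eef_rot: [3.141, 0.0, 1.231]
contact_force: [-0.4, -1.5, -3.0]
opening: 0.154
grip_force: 44.9
```

Request:
step_arm --pt "0 0 0 0.06 0" --pt "0 0 0 0 0"

```text
t: 21.7
ee_pos: [0.4751, -0.3262, 0.0216]
eef_rot: [3.141, 0.0, 1.231]
contact_force: [0.2, 0.8, -2.3]
opening: 0.155
grip_force: 44.9
```

Request:
step_arm --pt "0 0 0 0.06 0" --pt "0 0 0 0 0"

```text
t: 21.9
ee_pos: [0.4748, -0.326, 0.0197]
eef_rot: [3.142, 0.0, 1.231]
contact_force: [-0.3, -0.4, -2.3]
opening: 0.155
grip_force: 44.9
```

Request:
step_arm --pt "0 0 0 0.06 0" --pt "0 0 0 0 0"

```text
t: 22.1
ee_pos: [0.4747, -0.3259, 0.018]
eef_rot: [-3.141, -0.0, 1.231]
contact_force: [-0.1, 0.3, -2.8]
opening: 0.157
grip_force: 44.9
```

Request:
step_arm --pt "0 0 0 0.06 0" --pt "0 0 0 0 0"

```text
t: 22.3
ee_pos: [0.4747, -0.3259, 0.0165]
eef_rot: [-3.141, -0.0, 1.231]
contact_force: [1.0, 1.3, -3.4]
opening: 0.157
grip_force: 44.9
```

Request:
step_arm --pt "0 0 0 0.04 0" --pt "0 0 0 0 0"

```text
t: 22.5
ee_pos: [0.4748, -0.326, 0.0155]
eef_rot: [-3.141, -0.0, 1.231]
contact_force: [-1.2, 0.4, -2.3]
opening: 0.157
grip_force: 44.9
```

Request:
step_arm --pt "0 0 0 0.06 0" --pt "0 0 0 0 0"

```text
t: 22.7
ee_pos: [0.4749, -0.326, 0.0152]
eef_rot: [3.141, 0.0, 1.231]
contact_force: [-2.9, 2.2, 8.1]
opening: 0.158
grip_force: 45.0
```

Request:
step_arm --pt "0 0 0 0.06 0" --pt "0 0 0 0 0"

```text
t: 22.9
ee_pos: [0.4749, -0.3261, 0.0152]
eef_rot: [3.141, 0.0, 1.231]
contact_force: [-7.6, 4.5, 24.1]
opening: 0.159
grip_force: 45.0
```

It's on the floor: 24 N at the expected height. I'll relax the push, release and rise.

Request:
step_arm --pt "0 0 0 -0.08 0" --pt "0 0 0 0 0" --pt "0.4 0 0 0 0" --pt "0.4 0 0 0 0" --pt "0.4 0 0 0 0"

```text
t: 23.4
ee_pos: [0.4748, -0.326, 0.0145]
eef_rot: [-3.141, -0.0, 1.231]
contact_force: [1.1, 0.2, -0.3]
opening: 0.379
grip_force: 0.0
```

Request:
step_arm --pt "0.4 0 0 0 0" --pt "0.4 0 0 -0.4 0" --pt "0.4 0 0 -0.8 0" --pt "0.4 0 0 -1 0" --pt "0.4 0 0 -1 0"

```text
t: 23.9
ee_pos: [0.4747, -0.3259, 0.096]
eef_rot: [-3.141, -0.0, 1.231]
contact_force: [-0.3, -0.3, -0.3]
opening: 0.397
grip_force: 0.0
```

Request:
step_arm --pt "0.4 0 0 -1 0" --pt "0.4 0 0 -1 0" --pt "0.4 -1 0 -1 0" --pt "0.4 -1 0 -1 0" --pt "0.4 -1 0 0 0"

```text
t: 24.4
ee_pos: [0.4514, -0.3989, 0.1995]
eef_rot: [3.135, 0.003, 1.231]
contact_force: [-0.3, -0.2, -0.2]
opening: 0.401
grip_force: 0.0
```

Request:
step_arm --pt "0.4 -1 0 0 0" --pt "0.4 -1 0 0 0" --pt "0.4 -1 0 0 0" --pt "0.4 -1 0 0 0" --pt "0.4 0 0 0 0"

```text
t: 24.9
ee_pos: [0.4155, -0.4935, 0.1953]
eef_rot: [3.141, 0.001, 1.228]
contact_force: [0.7, 0.5, 0.3]
opening: 0.396
grip_force: 0.0
```

```bash
python3 - <<'E'
from h import *
o=robot.get_obs();print(o['t'],o['ee_pos'],o['contact_force'])
P=orange((('scene',(165,150,250,235)),('side',(345,100,425,180))))
redlever('12.png')
s=cv2.imread('pics/sc12.png');a=cv2.imread('pics/scene0.png')
d=(np.abs(s.astype(int)-a).max(2)>60).astype(np.uint8);d=cv2.morphologyEx(d,cv2.MORPH_OPEN,np.ones((2,2)))
n,l,st,ce=cv2.connectedComponentsWithStats(d);print([(st[i].tolist()) for i in range(1,n) if st[i,4]>15 and st[i,1]>100])
print('blue',cv2.inRange(cv2.cvtColor(s,cv2.COLOR_BGR2HSV),(100,130,80),(125,255,255))[150:200,380:420].sum()/255)
# sides of the cartridge in the bin: ellipse of flange
h=cv2.cvtColor(s,cv2.COLOR_BGR2HSV);m=cv2.inRange(h,(5,150,120),(17,255,255))[150:235,165:250]
print(cv2.fitEllipse(max(cv2.findContours(m,0,1)[0],key=len)))
E
```

```text
24.9 [ 0.41545973 -0.49345031  0.19534977] [0.72724224 0.53276598 0.32010467]
scene [ 36  42  18  10 106] [209.50943396 196.16981132]
side [ 28  35  21  20 289] [383.31487889 145.65743945]
orange (array([ 0.47334497, -0.32579717,  0.05478683]), np.float64(0.005281838483763983))
scene 56 [398.1 212.5]
side 76 [260.1 238.2]
red at (array([0.59479052, 0.28063179, 0.09449014]), np.float64(0.0016088550895049722))
25.0 [ 0.41622562 -0.49084879  0.19493829] [ 0.39109937  0.30709353 -0.13031137]
[[151, 102, 10, 11, 53], [111, 108, 6, 4, 18], [152, 114, 7, 11, 41], [115, 123, 28, 21, 311], [148, 123, 5, 7, 18], [142, 131, 14, 15, 90], [198, 191, 28, 23, 432], [316, 193, 24, 24, 391], [382, 192, 10, 23, 107], [395, 211, 10, 6, 52]]
blue 60.0
((45.0991325378418, 46.20663070678711), (6.134311676025391, 21.66368293762207), 102.76612854003906)
```

The cartridge stands at (0.473,-0.326), 2 mm from the bin's centre. The orange mass is at z=0.055, as expected when it stands on the floor. Red is at OFF, blue is unchanged, and nothing else in the scene image has moved.

```bash
python3 -c "
from plant import robot
print(robot.sign_off())"
```

```text
the job is handed in; nothing more can be done
None
```

The job is handed in (the sign-off gave no verdict): by camera the red isolator is OFF, the blue one still ON and the cartridge in the yellow bin about 2 mm from its centre; I inferred that it stands upright from its height and the vertical set-down.

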